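# Park the brass-knobbed coin weight in the rack

## Robot

A 6-joint arm with a two-finger parallel gripper is mounted at the origin on the work surface. World frame = base frame: x ahead of the robot, y to its left, z up, the work surface at z = 0. Lengths are in m, angles in degrees, forces in N, time in s.
With the tool pointing down it reaches from about 0.35 to 0.95 m from the base axis. Payload 17.4 kg.
Tool frame: the origin (TCP) lies at the very end of the fingers, on their centre line; the grasp point (between the pads) lies behind it (hold_point_z is the z of the grasp point in the tool frame, in m); z points along the fingers, y is the line along which they close (so a half turn about z gives the same grasp; the last joint's range is limited). The gripper opens to 93 mm and grips with 3 to 60 N. Pads are 15 mm wide; open, the fingers measure 128 mm over their backs; the gripper's body (75 mm by 188 mm) begins 65 mm behind the grasp point.
Start: joints at [68.938, 6.646, 82.598, -0, 90.757, -2.166], TCP at [0.219, 0.639, 0.219] pointing down, gripper open.
Joint ranges: [-162.19, 162.19], [-47.58, 125.68], [4.15, 143.07], [-65.23, 245.23], [0.69, 171.88], [-170.13, 170.13]. Speed limits (degrees/s): [108.29, 108.29, 127.2, 180, 180, 180].

## Interface

Orientations are given as [roll, pitch, yaw] about the fixed x, y, z axes, in that order (R = Rz(yaw) Ry(pitch) Rx(roll)).
In Python, from cell import * gives the robot as it stands.
- The arm moves only by the shell command python3 -m creep 'ROWS' [OPENING] [FORCE]. ROWS is JSON, a list that holds one entry, the list of rows, each a list of 6 numbers: the shift along the tool's x, y, z in cm, then the turn, a rotation vector about the tool's x, y, z in units of 5 degrees (1.0 is 5 degrees). In form: [[[tx, ty, tz, wx, wy, wz], ...]]. A call has 1 to 8 rows; each row shifts and turns the commanded pose from where the row before left it, along the tool's axes as they then stand; what a row does not reach is not made up. A row lasts 1/12 s, in which the tool goes at most 41.7 mm and 7.16 degrees, less where a joint would pass 70% of its speed; a pose out of reach is approached as far as the arm can. A call is refused whole if a number of a shift passes 4.17 or a number of a turn 1, either way. A call with a gripper value outside its range is refused whole. OPENING is the closure in counts, from 0 (fully open) to 255 (shut), set as the call begins (- or left out, the last holds). The fingers move at their own pace and stop on an object; FORCE is the grip in N (left out, the last holds). Time passes only in rows, so rows that do not move let the fingers close. It gives the time, the measured TCP pose, the force, the opening and the grip force at its end, in the units of the state.
- get_state(): the state, without advancing time (a new reading comes with each control period).
- camera(name): name is "scene" or "top"; returns the picture (384x512x3 uint8, blue, green, red); there is no depth.
- calibration(name): a dict with "K" (3x3 intrinsics, pixels), "rvec" (rotation vector, rad) and "tvec" (3), from world to camera coordinates, as OpenCV has them. Camera axes: x right, y down, z forward; pixel columns grow to the right and rows downward; lengths in m; the calibration is good to about 2 mm. A picture is of the moment at which its call begins. calibration takes no time and is no camera call.
- sign_off(): hands the job in; it is judged then, once.
The state is a dict: "clock": time; "joint_positions": joint angles; "joint_vel": joint speeds; "tau": joint torques, N m; "eef_pos": TCP position; "ee_rot": TCP orientation; "ft_force": force on the tool from outside, world axes, zero at the start; "wrist_torque": the same for the moment, N m; "grip_width": finger opening in m; "grip_force": force on a finger pad.
Only numpy, scipy, OpenCV 4.12 (cv2) and the standard library are available. Lean on these libraries where they do the work, as an engineer would, in place of code of your own. Each camera call takes 0.05 s, during which the arm holds its last target. There are 200 camera calls.

## Task

Put away the black iron coin weight with the brass knob: slide it in through the open front of the wooden coin rack, its foot under the two overhanging lips and its neck in the gap between them, until it is fully home against the back of the lane, and leave it standing there upright. Leave the other iron weight, with the black knob, and the amber bottle where they stand.

Things in the scene. Friction and masses are not known exactly. Their poses are not given: they have to be found in the camera images.
- brass_knob_weight: The coin weight to put away: black iron with a bright brass knob, standing on the shelf. Sizes in mm: round foot 44 dia, 18 high; neck 14 dia; cylindrical knob 26 dia from height 50 to 84 (grip it from above). 0.33 kg. Origin: centre of its underside, on the shelf (z = 0); z up; round, so yaw is of no account.
- rack: Fixed dark wood block, mm: 130 x 130, 36 high (inlaid coins to 38). Origin: centre of underside, on the shelf; z up; x from open front (x=-65, roughly facing robot) to back. Straight lane along y=0: shelf is its floor, 62 wide, ends at wall face x=+35 (weight home: centre x=+13). Two red lips roof it, underside at 28, top 36, with a 34 wide gap between them, open at the front.
- black_knob_weight: The other coin weight, which stays: same shape, but its knob is black iron too. Sizes in mm: round foot 44 dia, 18 high; neck 14 dia; cylindrical knob 26 dia from height 50 to 84 (grip it from above). 0.33 kg. Origin: centre of its underside, on the shelf (z = 0); z up; round, so yaw is of no account.
- bottle: Amber glass coin bottle with a dark steel cap, loose, which stays: 60 mm in diameter, 100 mm high, 0.35 kg. Origin: centre of its underside; z up.
Mind the look-alikes: they are no part of the job. Leave any blue or red look-alike of the brass_knob_weight alone.

How it is judged:
By the outcome, as a careful person would: the job done as asked, in the order asked, and still so for the second after the job is handed in, with the robot touching nothing.
It also fails if it takes over 48 s, if anything falls off the work surface, if the arm or the gripper's body presses on something with over 40 N, if the wrist force passes 120 N, or if a joint passes its speed limit or range.

## Working session

There is one attempt and no reset: what is moved stays moved. The work goes in short steps, Python scripts to look and compute and a shell command to move; the robot and the scene stay as the last step left them, time stands still between calls to the robot, and variables do not carry over. Pictures are saved under pics/ and viewed, at most 10 in all, crops included, and the job is handed in when it is done.

```bash
mkdir -p pics; python3 - <<'E'
from cell import *
import cv2
for n in("scene","top"):
    cv2.imwrite(f"pics/{n}0.png",cv2.resize(camera(n),(800,600),interpolation=cv2.INTER_CUBIC))
s=get_state();print(s); print(hold_point_z if 'hold_point_z' in globals() else None)
print(calibration("top"))
E
```

```text
{'clock': 0.1, 'joint_positions': array([ 6.89373862e+01,  6.67350148e+00,  8.26315506e+01, -9.42871741e-04,
        9.07586087e+01, -2.16512783e+00]), 'joint_vel': array([ 0.01440101, -0.08142717, -0.05961214, -0.0269217 ,  0.10748427,
       -0.09570413]), 'tau': array([ 1.28699474e-03, -7.22885799e+01, -6.23869300e+01,  7.82705820e-02,
        2.27311696e-02, -5.63885817e-05]), 'eef_pos': array([0.21855375, 0.63843765, 0.21795799]), 'ee_rot': array([-1.79936349e+02, -1.46295102e-03,  1.61102501e+02]), 'ft_force': array([0.32854739, 0.11705521, 0.26441817]), 'wrist_torque': array([0.03136558, 0.00098584, 0.04120854]), 'grip_force': 0.0, 'grip_width': 0.092860494902962}
-0.0188
{'K': array([[497.7610385 ,   0.        , 257.34523813],
       [  0.        , 497.7610385 , 195.88703053],
       [  0.        ,   0.        ,   1.        ]]), 'rvec': array([ 2.11350989, -2.17360815,  0.18684515]), 'tvec': array([-0.06105635,  0.54930092,  1.14359152])}
```

View pics/scene0.png

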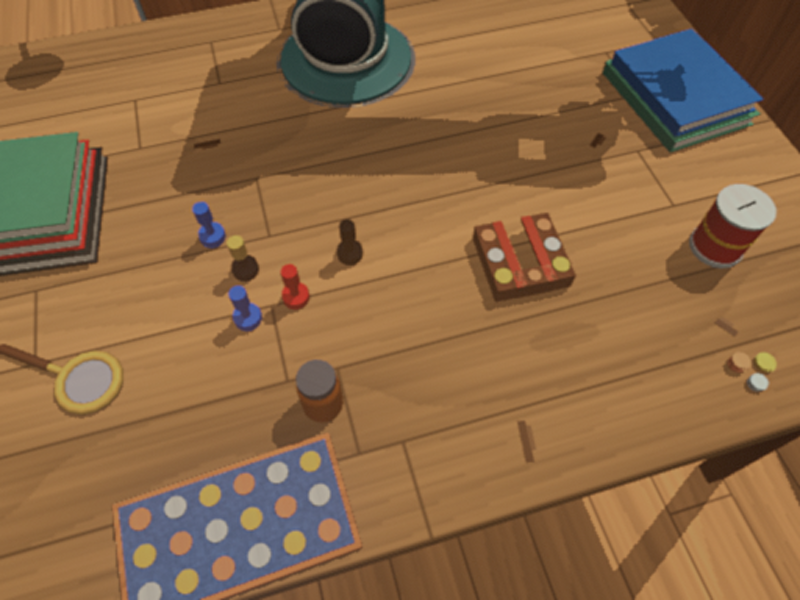

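View pics/top0.png

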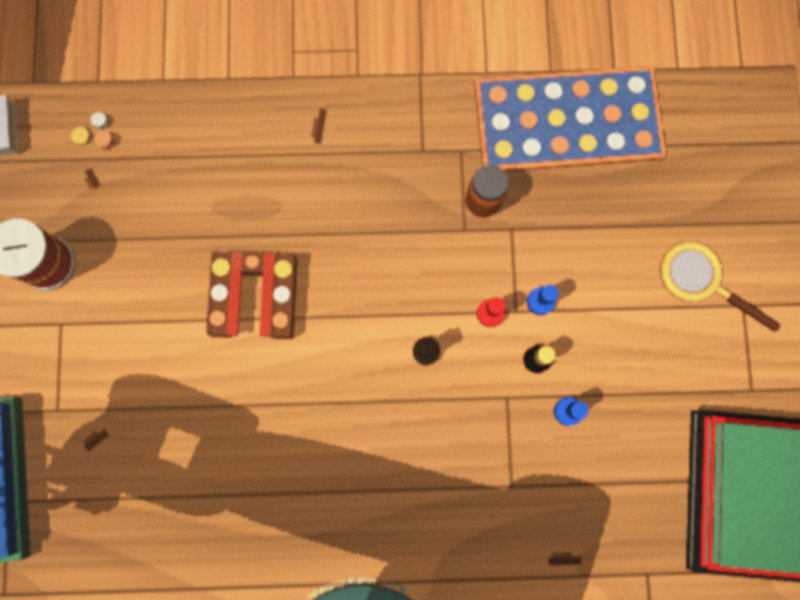

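The scene view shows the rack at (523,257) and the brass-knobbed black weight at (241,258). The other weights are the black one (348,243), two blue (208,225; 244,308) and one red (293,287). In the top view, brass is at (541,357), black (427,350), red (492,311), blue (543,299; 571,410), bottle (488,190) and rack (252,295). Only the one at top (541,357) has a black body with a brass knob. I'll check it in an enlarged crop.

```bash
python3 - <<'E'
from cell import *
import cv2,numpy as np
im=camera("top")
a=cv2.resize(im[180:280,300:400],(500,500),interpolation=cv2.INTER_CUBIC)  # x5 brass
b=cv2.resize(im[152:227,125:200],(300,500),interpolation=cv2.INTER_CUBIC) if 0 else cv2.resize(im[150:225,125:200],(300,300),interpolation=cv2.INTER_CUBIC)
c=np.zeros((500,800,3),np.uint8);c[:,:500]=a;c[:300,500:]=b
cv2.imwrite("pics/crop1.png",c)
E
cat > h.py <<'E'
from cell import *
import cv2,numpy as np
def w(n,u,v,z):
    "full-res pixel -> world xy at height z"
    c=calibration(n);R=cv2.Rodrigues(np.array(c["rvec"]))[0];t=np.array(c["tvec"]).ravel()
    d=R.T@np.linalg.inv(c["K"])@np.array([u,v,1.]);o=-R.T@t
    return (o+d*(z-o[2])/d[2])
def px(n,p):
    c=calibration(n);return cv2.projectPoints(np.array(p,float).reshape(-1,1,3),c["rvec"],c["tvec"],c["K"],None)[0].reshape(-1,2)
E
```

```text
(no output)
```

View pics/crop1.png

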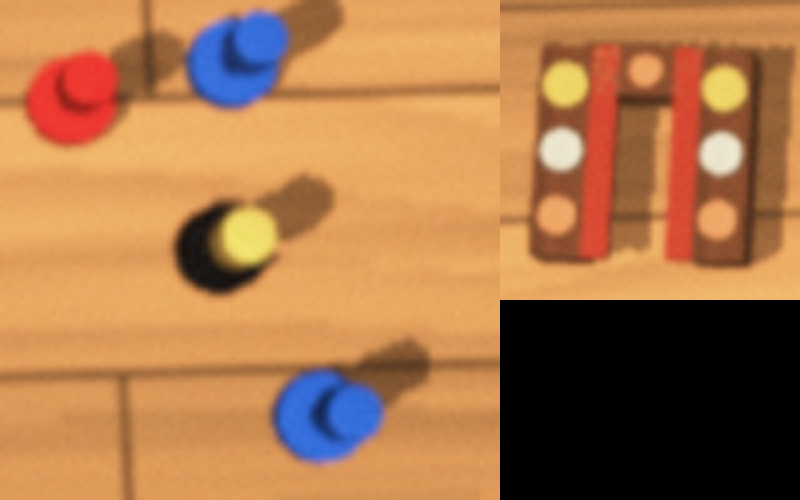

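```bash
python3 - <<'E'
from h import *
f=lambda u,v,s,ou,ov:((u+.5)/s-.5+ou,(v+.5)/s-.5+ov)
A=lambda u,v,z:w("top",*f(u,v,5,300,180),z)
B=lambda u,v,z=.036:w("top",*f(u-500,v,4,125,150),z)
np.set_printoptions(precision=4,suppress=True)
print("brass knob",A(249,236,.084),"foot",A(220,248,.018))
for n,p in dict(red=(71,99),blue1=(233,61),blue2=(320,416)).items():print(n,A(*p,.018))
print("black",w("top",427/1.5625,350/1.5625,.06), "bottle",w("top",489/1.5625,182/1.5625,.1))
c=[B(543,45),B(755,50),B(748,264),B(532,259)];print("corners",c,"centre",sum(c)/4)
lb,rb,lf,rf=B(618,95),B(674,96),B(606,259),B(668,262)
d=(lb+rb)/2-(lf+rf)/2;print("gapmid",(lb+rb)/2,(lf+rf)/2,"yaw",np.degrees(np.arctan2(d[1],d[0])))
for a,b in((3,0),(2,1)):
  e=c[b]-c[a];print(np.linalg.norm(e),np.degrees(np.arctan2(e[1],e[0])))
e=c[0]-c[1];print(np.linalg.norm(e),np.degrees(np.arctan2(e[1],e[0]))-90)
e=c[3]-c[2];print(np.linalg.norm(e),np.degrees(np.arctan2(e[1],e[0]))-90)
print("centre px scene",px("scene",[list(A(249,236,.084))]),px("scene",[list(lf),list(rf),list(c[0]),list(c[1])])*1.5625)
E
```

```text
brass knob [ 0.4636 -0.2843  0.084 ] foot [ 0.4644 -0.2831  0.018 ]
red [ 0.5393 -0.2144  0.018 ]
blue1 [ 0.5559 -0.2947  0.018 ]
blue2 [ 0.3825 -0.3265  0.018 ]
black [ 0.4774 -0.1115  0.06  ] bottle [ 0.7229 -0.211   0.1   ]
corners [array([0.6428, 0.2167, 0.036 ]), array([0.6363, 0.0884, 0.036 ]), array([0.5057, 0.0935, 0.036 ]), array([0.5122, 0.2219, 0.036 ])] centre [0.5742 0.1551 0.036 ]
gapmid [0.6099 0.1543 0.036 ] [0.5096 0.1595 0.036 ] yaw -2.943869017465616
0.13068781408577004 -2.281545641072417
0.13073612747297322 -2.21483521376136
0.12846253441902702 -2.8956733936780097
0.12861526921286567 -2.916428609038107
centre px scene [[148.7006 153.5684]] [[518.0374 215.1875]
 [496.8254 218.8509]
 [572.4197 273.6854]
 [494.8315 289.915 ]]
```

The crop shows a black foot at (220,248) with a yellow brass knob at (249,236), so this is the target. The red and blue weights beside it are the look-alikes. I'll turn the tool to the rack's yaw (about 177.4°) and move across in an outward bow.

```bash
python3 -m creep '[[[0,0,0,0,0,-0.8],[0,0,0,0,0,-0.85],[0,0,0,0,0,-0.8],[0,0,0,0,0,-0.8],[-1.9,-3.3,0,0,0,0],[-1.9,-3.3,0,0,0,0],[-1.9,-3.3,0,0,0,0],[-1.9,-3.3,0,0,0,0]]]' 70 30
python3 -m creep '[[[-1.9,-3.3,0,0,0,0],[-1.9,-3.3,0,0,0,0],[-1.9,-3.3,0,0,0,0],[-1.9,-3.3,0,0,0,0],[-1.9,-3.3,0,0,0,0],[-1.9,-3.3,0,0,0,0],[-1.9,-3.3,0,0,0,0],[-1.9,-3.3,0,0,0,0]]]'
cat >> h.py <<'E'
def delta(target,yaw=None):
    "tool-frame shift in cm and yaw turn in 5-deg units to reach target"
    from scipy.spatial.transform import Rotation as Ro
    s=get_state();R=Ro.from_euler("xyz",s["ee_rot"],degrees=True)
    e=(R.inv()*Ro.from_euler("xyz",[180,0,177.4],degrees=True)).as_rotvec(degrees=True)/5
    print("t",round(s["clock"],2),"pos",np.round(s["eef_pos"],4),"rot",np.round(s["ee_rot"],2),"| go cm",np.round(R.inv().apply(np.array(target)-s["eef_pos"])*100,2),"turn",np.round(e,2),"F",np.round(s["ft_force"],1),"w",round(s["grip_width"],4))
E
python3 -c "
from h import *
delta([.464,-.284,.14])"
```

```text
clock: 0.82
eef_pos: [0.2887, 0.5017, 0.2182]
ee_rot: [-180.0, -0.0, 177.4]
ft_force: [0.9, -0.4, 0.3]
grip_width: 0.0677
grip_force: 0.0
clock: 1.48
eef_pos: [0.4284, 0.2308, 0.2187]
ee_rot: [180.0, 0.0, 177.4]
ft_force: [0.3, 1.2, 0.4]
grip_width: 0.0674
grip_force: 0.0
t 1.48 pos [0.4284 0.2308 0.2187] rot [1.7999e+02 1.0000e-02 1.7737e+02] | go cm [ -5.92 -51.26   7.86] turn [ 0.    0.   -0.01] F [0.3 1.2 0.4] w 0.0674
```

```bash
python3 -m creep '[[[-0.4,-3.4,0.3,0,0,0],[-0.4,-3.4,0.3,0,0,0],[-0.4,-3.4,0.3,0,0,0],[-0.4,-3.4,0.3,0,0,0],[-0.4,-3.4,0.3,0,0,0],[-0.4,-3.4,0.3,0,0,0],[-0.4,-3.4,0.3,0,0,0],[-0.4,-3.4,0.3,0,0,0]]]'
python3 -m creep '[[[-0.4,-3.4,0.3,0,0,0],[-0.4,-3.4,0.3,0,0,0],[-0.4,-3.4,0.3,0,0,0],[-0.4,-3.4,0.3,0,0,0],[-0.4,-3.4,0.3,0,0,0],[-0.4,-3.4,0.3,0,0,0],[0,0,0,0,0,0],[0,0,0,0,0,0]]]'
python3 -c "
from h import *
delta([.464,-.284,.11])
im=camera('scene');cv2.imwrite('pics/s2.png',cv2.resize(im[80:230,70:270],(800,600),interpolation=cv2.INTER_CUBIC))"
```

```text
clock: 2.15
eef_pos: [0.4471, -0.0423, 0.1946]
ee_rot: [-180.0, 0.0, 177.4]
ft_force: [0.7, 0.4, 0.1]
grip_width: 0.0675
grip_force: 0.0
clock: 2.82
eef_pos: [0.4616, -0.2467, 0.1759]
ee_rot: [180.0, -0.1, 177.2]
ft_force: [-0.2, 0.7, -0.4]
grip_width: 0.0676
grip_force: 0.0
t 2.82 pos [ 0.4616 -0.2467  0.1759] rot [ 1.7996e+02 -7.0000e-02  1.7721e+02] | go cm [-0.43 -3.72  6.59] turn [ 0.01 -0.01 -0.04] F [-0.2  0.7 -0.4] w 0.0676
```

View pics/s2.png

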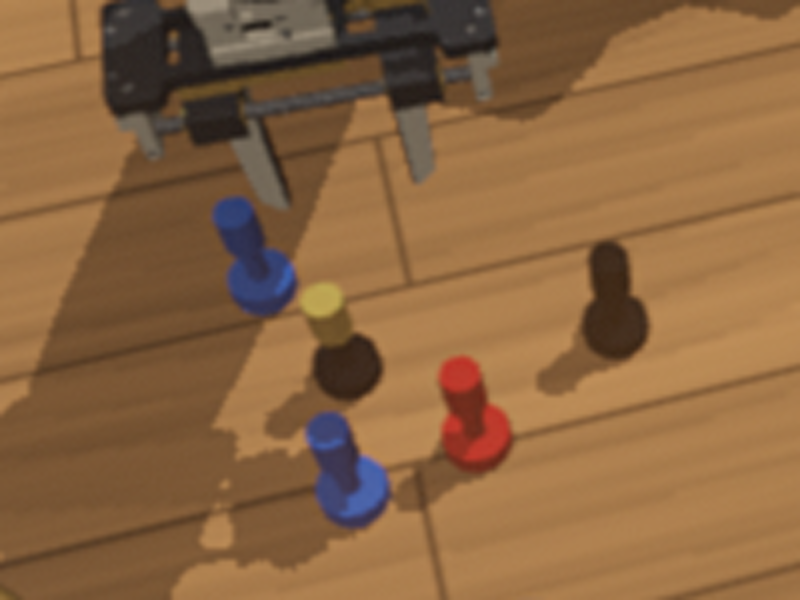

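The brass knob top is at crop (324,299), which is scene pixel (150.6,154.4). The fingers are open above and behind it, and nothing has been disturbed.

```bash
python3 -c "
from h import *
print(w('scene',150.6,154.4,.084))
delta([.463,-.283,.053])"; python3 -m creep '[[[-0.2,-1.8,1,0,0,0],[-0.1,-1.9,1,0,0,0],[0,0,2,0,0,0],[0,0,2,0,0,0],[0,0,0,0,0,0],[0,0,0,0,0,0]]]'
python3 -c "
from h import *
delta([.463,-.283,.053])
cv2.imwrite('pics/s3.png',cv2.resize(np.hstack([camera('scene')[80:230,70:220],camera('top')[160:310,275:425]]),(800,400),interpolation=cv2.INTER_CUBIC))"
```

```text
[ 0.46736203 -0.28031689  0.084     ]
t 2.87 pos [ 0.4618 -0.2457  0.1762] rot [ 1.7996e+02 -5.0000e-02  1.7728e+02] | go cm [-0.31 -3.72 12.32] turn [ 0.01 -0.01 -0.02] F [ 0.2 -0.  -0.9] w 0.0674
clock: 3.37
eef_pos: [0.4632, -0.2815, 0.1166]
ee_rot: [180.0, -0.1, 177.4]
ft_force: [-0.4, -0.2, 1.2]
grip_width: 0.0675
grip_force: 0.0
t 3.37 pos [ 0.4632 -0.2815  0.1166] rot [ 1.7996e+02 -6.0000e-02  1.7742e+02] | go cm [ 0.01 -0.15  6.36] turn [ 0.01 -0.01  0.  ] F [-0.4 -0.2  1.2] w 0.0675
```

View pics/s3.png

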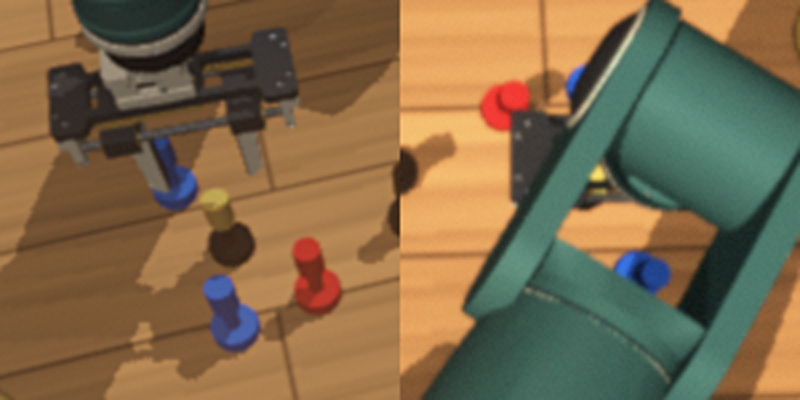

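The left half shows the fingertips at (165,190) and (252,170). Their midpoint, carried down to knob height, lands on the brass knob at (213,197), so the alignment is good. Descending and gripping.

```bash
python3 -m creep '[[[-0.2,0,1.6,0,0,0],[0,0,1.6,0,0,0],[0,0,1.6,0,0,0],[0,0,1.6,0,0,0],[0,0,0,0,0,0],[0,0,0,0,0,0]]]'
python3 -m creep '[[[0,0,0,0,0,0],[0,0,0,0,0,0],[0,0,0,0,0,0],[0,0,0,0,0,0],[0,0,0,0,0,0],[0,0,0,0,0,0]]]' 255 40
python3 -c "
from h import *
delta([.465,-.283,.07])"
```

```text
clock: 3.97
eef_pos: [0.4656, -0.2826, 0.0536]
ee_rot: [-180.0, 0.0, 177.4]
ft_force: [0.1, 0.9, 0.4]
grip_width: 0.0671
grip_force: 0.0
clock: 4.47
eef_pos: [0.4654, -0.2828, 0.0529]
ee_rot: [-180.0, 0.0, 177.4]
ft_force: [-0.5, 0.5, 0.9]
grip_width: 0.032
grip_force: 0.0
t 4.47 pos [ 0.4654 -0.2828  0.0529] rot [-1.7999e+02  1.0000e-02  1.7735e+02] | go cm [ 0.04 -0.02 -1.71] turn [-0.    0.   -0.01] F [-0.5  0.5  0.9] w 0.032
```

```bash
python3 -m creep '[[[0,0,0,0,0,0],[0,0,0,0,0,0],[0,0,0,0,0,0],[0,0,0,0,0,0]]]'
python3 -m creep '[[[0,0,-0.5,0,0,0],[0,0,-1,0,0,0],[0,0,-1.5,0,0,0],[0,0,-2,0,0,0],[0,0,-2,0,0,0],[0,0,-2,0,0,0],[0,0,-1.5,0,0,0],[0,0,0,0,0,0]]]'
python3 -c "
from h import *
d=np.radians(-2.6);c=np.array([.5745,.1553]);u=np.array([np.cos(d),np.sin(d)])
print(c-.12*u,c+.013*u)
delta([*(c-.12*u),.158])"
```

```text
clock: 4.8
eef_pos: [0.4653, -0.2828, 0.0527]
ee_rot: [-180.0, -0.0, 177.4]
ft_force: [-0.8, -0.2, 0.3]
grip_width: 0.0254
grip_force: 39.9
clock: 5.47
eef_pos: [0.4663, -0.2833, 0.1618]
ee_rot: [-179.9, 0.2, 177.4]
ft_force: [1.2, -0.7, -1.7]
grip_width: 0.0256
grip_force: 39.9
[0.45462353 0.16074356] [0.58748662 0.15471028]
t 5.47 pos [ 0.4663 -0.2833  0.1618] rot [-179.86    0.24  177.36] | go cm [ 3.22 44.31  0.26] turn [-0.03  0.05 -0.01] F [ 1.2 -0.7 -1.7] w 0.0256
```

```bash
python3 -m creep '[[[0.1,1,0,0,0,0],[0.2,2,0,0,0,0],[0.2,3,0,0,0,0],[0.2,3,0,0,0,0],[0.2,3,0,0,0,0],[0.2,3,0,0,0,0],[0.2,3,0,0,0,0],[0.2,3,0,0,0,0]]]'
python3 -m creep '[[[0.2,3,0,0,0,0],[0.2,3,0,0,0,0],[0.2,3,0,0,0,0],[0.2,3,0,0,0,0],[0.2,3,0,0,0,0],[0.2,3,0,0,0,0],[0.2,3,0,0,0,0],[0.2,2,0,0,0,0]]]'
python3 -m creep '[[[0.2,0.3,1.5,0,0,0],[0,0,2,0,0,0],[0,0,2,0,0,0],[0,0,1.5,0,0,0],[0,0,0,0,0,0],[0,0,0,0,0,0]]]'
python3 -c "
from h import *
delta([.4546,.1607,.0555])
im=[camera('scene')[110:240,270:400],camera('top')[130:260,110:240]]
cv2.imwrite('pics/s4.png',cv2.resize(np.hstack(im),(800,400),interpolation=cv2.INTER_CUBIC))"
```

```text
clock: 6.13
eef_pos: [0.459, -0.0703, 0.1563]
ee_rot: [180.0, -0.1, 177.3]
ft_force: [0.6, -0.4, -2.9]
grip_width: 0.025
grip_force: 39.9
clock: 6.8
eef_pos: [0.4534, 0.1607, 0.1563]
ee_rot: [180.0, -0.1, 177.4]
ft_force: [0.1, -0.2, -2.5]
grip_width: 0.0254
grip_force: 39.9
clock: 7.3
eef_pos: [0.4518, 0.1613, 0.0866]
ee_rot: [-180.0, -0.1, 177.4]
ft_force: [-0.1, -0.1, -3.5]
grip_width: 0.0251
grip_force: 39.9
t 7.3 pos [0.4518 0.1613 0.0866] rot [-1.7996e+02 -1.4000e-01  1.7736e+02] | go cm [-0.29 -0.05  3.11] turn [-0.01 -0.03 -0.01] F [-0.1 -0.1 -3.5] w 0.0251
```

View pics/s4.png

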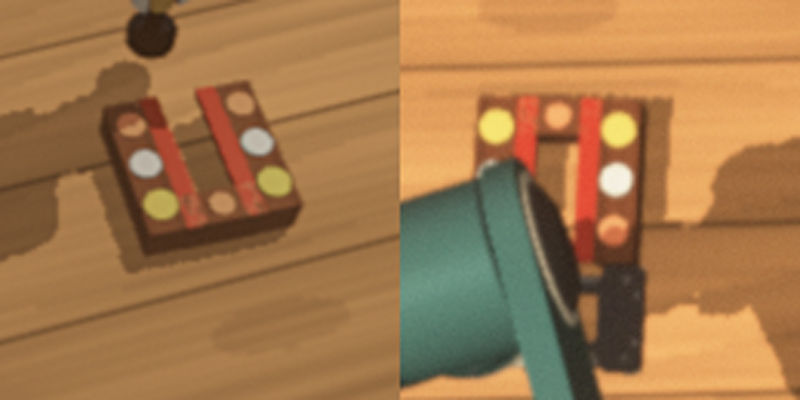

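The weight hangs in front of the open front, with its foot at crop (152,35). The gap midline runs from (178,93) at the front to (224,217) at the back. I'll check the lateral offset from the scene camera.

```bash
python3 -c "
from h import *
S=lambda u,v,z:w('scene',(u+.5)/3.077-.5+270,(v+.5)/3.077-.5+110,z)
a,b,f=S(178,93,.036),S(224,217,.036),S(152,35,.043)
d=b-a;d/=np.linalg.norm(d)
print(a,b,f,np.degrees(np.arctan2(d[1],d[0])));r=f-a
print('foot lateral of lane mid (left +)',d[0]*r[1]-d[1]*r[0])
print('corners',S(104,112,.036),S(250,83,.036),S(146,238,.036),S(300,206,.036))
delta([.4546,.1607,.0545])"
python3 -m creep '[[[-0.3,0,1,0,0,0],[0,0,1.2,0,0,0],[0,0,1,0,0,0],[0,0,0,0,0,0],[0,0,0,0,0,0],[0,0,0,0,0,0]]]'
```

```text
[0.51462874 0.16516422 0.036     ] [0.63972466 0.15445925 0.036     ] [0.4543869  0.16385882 0.043     ] -4.891120676132763
foot lateral of lane mid (left +) -0.006437012459714422
corners [0.51573646 0.09811941 0.036     ] [0.52194903 0.22801438 0.036     ] [0.64044985 0.08790374 0.036     ] [0.64722611 0.21684932 0.036     ]
t 7.4 pos [0.4529 0.1615 0.0884] rot [1.7999e+02 3.0000e-02 1.7735e+02] | go cm [-0.17 -0.07  3.39] turn [ 0.    0.01 -0.01] F [ 0.9  0.1 -2.6] w 0.025
clock: 7.9
eef_pos: [0.4558, 0.1612, 0.0557]
ee_rot: [180.0, -0.0, 177.4]
ft_force: [-0.8, -0.3, -2.1]
grip_width: 0.0256
grip_force: 40.0
```

```bash
python3 -m creep '[[[-1,0,0.1,0,0,0],[-1,0,0,0,0,0],[-1,0,0,0,0,0],[-0.7,0,0,0,0,0],[-0.7,0,0,0,0,0],[-0.7,0,0,0,0,0],[-0.7,0,0,0,0,0],[0,0,0,0,0,0]]]'
python3 -c "
from h import *
delta([.590,.1543,.0545])
im=camera('scene')[110:240,270:400]
cv2.imwrite('pics/s5.png',cv2.resize(im,(600,600),interpolation=cv2.INTER_CUBIC))"
```

```text
clock: 8.57
eef_pos: [0.5148, 0.1584, 0.0546]
ee_rot: [-180.0, 0.0, 177.3]
ft_force: [0.5, -0.8, -2.9]
grip_width: 0.0253
grip_force: 40.0
t 8.57 pos [0.5148 0.1584 0.0546] rot [-180.      0.    177.34] | go cm [-7.53 -0.06  0.01] turn [-0.    0.   -0.01] F [ 0.5 -0.8 -2.9] w 0.0253
```

View pics/s5.png

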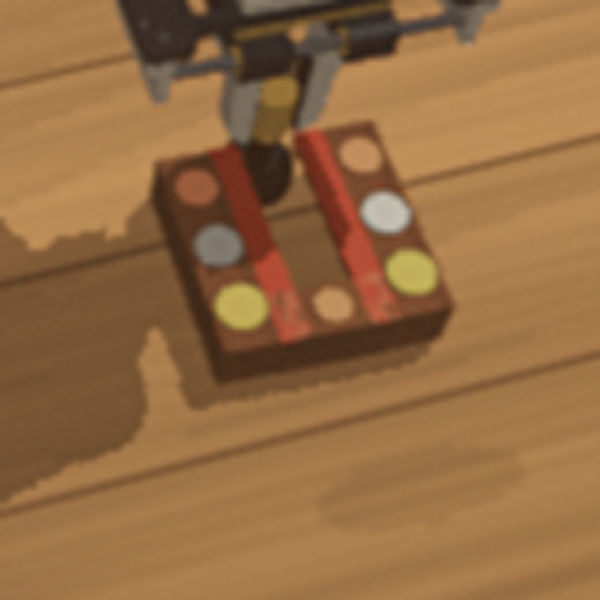

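```bash
python3 -c "
from h import *
q=lambda p:((px('scene',p)-[270,110]+.5)*600/130-.5).round()
c=np.array([.5148,.1584])
t=np.radians(np.arange(0,360,45))
for z in (.002,.02): print(z,q([[*(c+.022*np.array([np.cos(a),np.sin(a)])),z] for a in t]).tolist())
d=np.radians(-3);u=np.array([np.cos(d),np.sin(d)]);n=np.array([-u[1],u[0]]);o=np.array([.577,.155])
print('lip inner edges',q([[*(o+x*u+y*n),.036] for y in(.017,-.017) for x in(-.065,.035)]).tolist())
print('corners',q([[*(o+x*u+y*n),.036] for y in(.065,-.065) for x in(-.065,.065)]).tolist())
"
```

```text
0.002 [[261.0, 208.0], [282.0, 193.0], [283.0, 169.0], [262.0, 151.0], [233.0, 149.0], [213.0, 163.0], [212.0, 187.0], [232.0, 205.0]]
0.02 [[266.0, 190.0], [288.0, 175.0], [288.0, 151.0], [267.0, 133.0], [238.0, 130.0], [217.0, 145.0], [216.0, 168.0], [236.0, 187.0]]
lip inner edges [[283.0, 133.0], [344.0, 278.0], [226.0, 145.0], [284.0, 290.0]]
corners [[363.0, 118.0], [448.0, 306.0], [144.0, 160.0], [216.0, 355.0]]
```

Both views show the foot slightly toward −y of the lane middle: about 6 mm by the scene camera and about 1–2 mm by the top one. There's no contact force yet. I'll shift +3.5 mm and go on.

```bash
python3 -m creep '[[[0,0.2,0,0,0,0],[0,0.15,0,0,0,0],[-0.8,0,0,0,0,0],[-0.8,0,0,0,0,0],[-0.8,0,0,0,0,0],[-0.8,0,0,0,0,0],[0,0,0,0,0,0]]]'
python3 -m creep '[[[-0.8,-0.05,0,0,0,0],[-0.8,-0.05,0,0,0,0],[-0.8,0,0,0,0,0],[-0.4,0,0,0,0,0],[0,0,0,0,0,0],[0,0,0,0,0,0]]]'
python3 -c "
from h import *
delta([.590,.1543,.0535])"
```

```text
clock: 9.2
eef_pos: [0.5474, 0.1603, 0.0546]
ee_rot: [-180.0, 0.0, 177.3]
ft_force: [0.5, 1.0, -2.3]
grip_width: 0.0253
grip_force: 40.0
clock: 9.7
eef_pos: [0.5739, 0.1582, 0.0544]
ee_rot: [-180.0, -0.0, 177.3]
ft_force: [-0.1, 0.8, -2.5]
grip_width: 0.0253
grip_force: 40.0
t 9.7 pos [0.5739 0.1582 0.0544] rot [-1.8000e+02 -3.0000e-02  1.7734e+02] | go cm [-1.63 -0.31  0.09] turn [-0.   -0.01 -0.01] F [-0.1  0.8 -2.5] w 0.0253
```

```bash
python3 -m creep '[[[-0.3,-0.1,0.05,0,0,0],[-0.3,0,0.05,0,0,0],[-0.3,0,0,0,0,0],[0,0,0,0,0,0],[0,0,0,0,0,0]]]'
python3 -m creep '[[[-0.2,0,0,0,0,0],[-0.2,0,0,0,0,0],[0,0,0,0,0,0],[0,0,0,0,0,0]]]'
```

```text
clock: 10.12
eef_pos: [0.5828, 0.1568, 0.0536]
ee_rot: [-180.0, -0.0, 177.4]
ft_force: [-0.7, 0.0, -1.7]
grip_width: 0.0254
grip_force: 40.0
clock: 10.45
eef_pos: [0.5868, 0.1566, 0.0536]
ee_rot: [-180.0, -0.0, 177.4]
ft_force: [0.8, 0.4, -3.1]
grip_width: 0.0255
grip_force: 40.0
```

```bash
python3 -m creep '[[[-0.2,0,0,0,0,0],[0,0,0,0,0,0],[0,0,0,0,0,0]]]'
```

```text
clock: 10.7
eef_pos: [0.5888, 0.1565, 0.0537]
ee_rot: [-180.0, 0.0, 177.4]
ft_force: [0.3, -0.1, -3.0]
grip_width: 0.0256
grip_force: 40.0
```

```bash
python3 -m creep '[[[-0.15,0,0,0,0,0],[0,0,0,0,0,0],[0,0,0,0,0,0]]]' | sed -n 2,4p
python3 -m creep '[[[-0.15,0,0,0,0,0],[0,0,0,0,0,0],[0,0,0,0,0,0]]]' | sed -n 2,4p
```

```text
eef_pos: [0.5899, 0.1565, 0.0536]
ee_rot: [-180.0, -0.1, 177.4]
ft_force: [-4.5, -0.0, 0.4]
eef_pos: [0.591, 0.1564, 0.0536]
ee_rot: [-180.0, -0.1, 177.4]
ft_force: [-8.9, -0.0, 3.0]
```

The foot touched the wall at x≈0.589. I'll relax the push slightly, lower the weight onto the shelf and release.

```bash
python3 -m creep '[[[0.15,0,0,0,0,0],[0,0,0.05,0,0,0],[0,0,0.05,0,0,0],[0,0,0,0,0,0],[0,0,0,0,0,0]]]' - 10
python3 -m creep '[[[0,0,0,0,0,0],[0,0,0,0,0,0],[0,0,0,0,0,0],[0,0,0,0,0,0]]]' 110 10
python3 -c "
from h import *
delta([.590,.1543,.0535])
im=camera('scene')[110:240,270:400]
cv2.imwrite('pics/s6.png',cv2.resize(im,(600,600),interpolation=cv2.INTER_CUBIC))"
```

```text
clock: 11.62
eef_pos: [0.5904, 0.1564, 0.0527]
ee_rot: [180.0, 0.0, 177.4]
ft_force: [1.5, 0.5, -2.4]
grip_width: 0.0259
grip_force: 10.0
clock: 11.95
eef_pos: [0.5904, 0.1565, 0.0528]
ee_rot: [180.0, 0.0, 177.4]
ft_force: [0.1, 0.0, 0.4]
grip_width: 0.0477
grip_force: 0.0
t 11.95 pos [0.5904 0.1565 0.0528] rot [1.8000e+02 2.0000e-02 1.7736e+02] | go cm [ 0.03 -0.22 -0.07] turn [ 0.    0.   -0.01] F [0.1 0.  0.4] w 0.0477
```

View pics/s6.png

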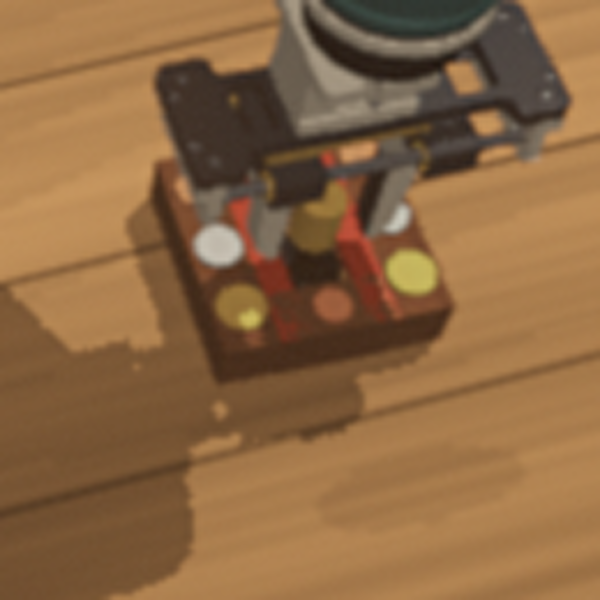

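The weight stands upright in the lane and is released. To be sure it is fully home, I'll re-grip it lightly on the floor, nudge it about 1 mm toward the wall, release and lift.

```bash
python3 -m creep '[[[0,0,0,0,0,0],[0,0,0,0,0,0],[0,0,0,0,0,0],[0,0,0,0,0,0],[0,0,0,0,0,0],[0,0,0,0,0,0],[0,0,0,0,0,0]]]' 255 10 | sed -n '2,$p'
python3 -m creep '[[[-0.1,0,0,0,0,0],[0,0,0,0,0,0],[0,0,0,0,0,0]]]' | sed -n '2,4p'
```

```text
eef_pos: [0.5902, 0.1564, 0.0526]
ee_rot: [-180.0, -0.0, 177.4]
ft_force: [0.1, -0.4, 0.1]
grip_width: 0.0257
grip_force: 10.0
eef_pos: [0.5911, 0.1564, 0.0527]
ee_rot: [-180.0, -0.0, 177.4]
ft_force: [-2.9, -1.2, 3.1]
```

```bash
python3 -m creep '[[[-0.05,0,0,0,0,0],[0,0,0,0,0,0],[0,0,0,0,0,0]]]' | sed -n '2,4p'
python3 -m creep '[[[0,0,0,0,0,0],[0,0,0,0,0,0],[0,0,0,0,0,0],[0,0,0,0,0,0],[0,0,0,0,0,0],[0,0,0,0,0,0]]]' 100 10 | sed -n '2,$p'
python3 -m creep '[[[0,0,-0.6,0,0,0],[0,0,-1.5,0,0,0],[0,0,-2,0,0,0],[0,0,-2,0,0,0],[0,0,-2,0,0,0],[2,0,-2,0,0,0],[3,0,-2,0,0,0],[3,0,-1,0,0,0]]]' 
python3 -m creep '[[[3,3,0,0,0,0],[3,3,0,0,0,0],[2,3,0,0,0,0],[0,3,0,0,0,0],[0,3,0,0,0,0],[0,3,0,0,0,0],[0,3,0,0,0,0],[0,0,0,0,0,0]]]'
python3 -c "
from h import *
a=cv2.resize(camera('scene')[110:240,270:400],(400,400),interpolation=cv2.INTER_CUBIC);b=cv2.resize(camera('top')[140:240,110:210],(400,400),interpolation=cv2.INTER_CUBIC)
cv2.imwrite('pics/s7.png',np.hstack([a,b]))"
```

```text
eef_pos: [0.5918, 0.1564, 0.0528]
ee_rot: [-180.0, 0.0, 177.4]
ft_force: [-3.8, -1.5, 5.9]
eef_pos: [0.5918, 0.1564, 0.0526]
ee_rot: [180.0, 0.0, 177.4]
ft_force: [-0.1, -0.5, -0.8]
grip_width: 0.0558
grip_force: 0.0
clock: 14.25
eef_pos: [0.5115, 0.1601, 0.1863]
ee_rot: [180.0, 0.1, 177.3]
ft_force: [-0.4, 0.3, 0.1]
grip_width: 0.0561
grip_force: 0.0
clock: 14.92
eef_pos: [0.4422, 0.3762, 0.1837]
ee_rot: [180.0, -0.0, 177.5]
ft_force: [-0.4, 0.5, -0.1]
grip_width: 0.0566
grip_force: 0.0
```

View pics/s7.png

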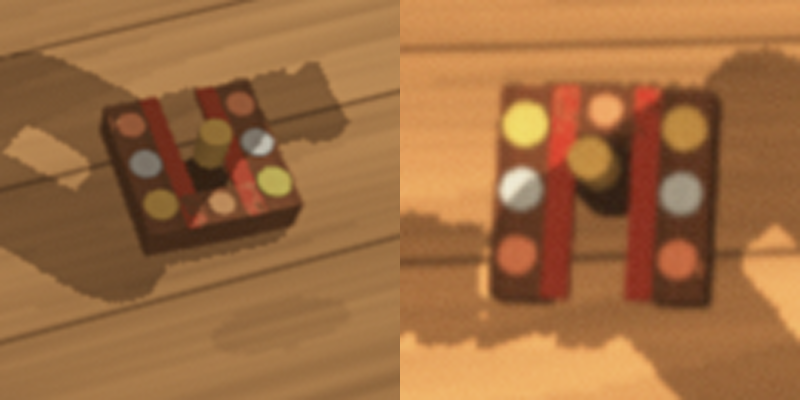

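The weight stands upright in the lane between the lips. Its knob is at top crop (590,157), its foot is against the back wall end, and the front foot edge is at (608,214).

```bash
python3 -c "
from h import *
T=lambda u,v,z:w('top',(u-400+.5)/4-.5+110,(v+.5)/4-.5+140,z).round(4)
print('knob',T(591,157,.084),'foot front',T(608,215,.018),'rack front',T(490,300,.036),T(712,306,.036),'back',T(503,84,.036),T(720,92,.036), 'wall lip top', T(605,129,.036))
im=camera('top');cv2.imwrite('pics/s8.png',cv2.resize(im,(640,480)))"
```

```text
knob [0.5871 0.1543 0.084 ] foot front [0.5642 0.1563 0.018 ] rack front [0.5116 0.2231 0.036 ] [0.5044 0.0911 0.036 ] back [0.6434 0.2167 0.036 ] [0.635  0.0854 0.036 ] wall lip top [0.6139 0.155  0.036 ]
```

View pics/s8.png

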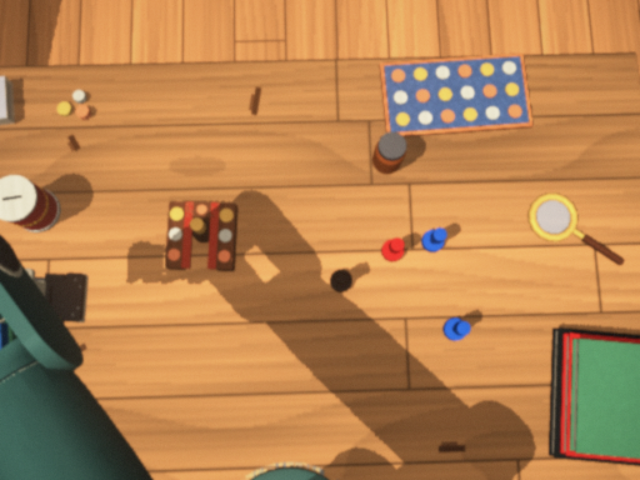

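The knob is at x=0.587, against an expected home of about 0.587. The black-knob weight, the bottle and the look-alikes haven't moved, and the robot is clear.

```bash
python3 -c "
from cell import *
print(sign_off())"
```

```text
the job is handed in; nothing more can be done
None
```

The brass-knob weight is standing upright in the coin rack, fully home against the back of the lane by both the push force and the camera check; nothing else was moved, and I handed the job in at about 15 s.

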